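# Wedge the leaning planter level on the terrace ledge

### The job

The flower planter leans because it stands half on a raised flagstone and half off it. Take the wooden wedge, feed its thin end in under the middle of the planter's low bottom edge, between the two runners, and push it straight in until the planter stands level and the wedge is jammed tight under it, then let go. Leave the planter where it stands rather than shoving it along, and do not disturb the mug, the trowel or the small pot.

Things in the scene. Friction and masses are not known exactly. Their poses are not given: they have to be found in the camera images.
- planter: Terracotta-coloured plastic planter with lavender, loose, about 2 kg. Base 240 (x) by 210 (y) mm on two runners along x: 22 wide, 10 high, as long as the base, centred at y = -90 and +90. Origin: centre of the underside, level with the runners' soles; z is its own up. It leans 4.9 degrees down to its -x end, which faces roughly world +y; at x = +45 the runners lie on the flagstone's edge.
- low_edge (a point): Middle of the planter's low bottom edge, planter frame (-120, 0, 10) mm, on the base's under face; 158 mm free between the runners. 10 mm above the ledge at the start; 24 mm when level, the planter then resting flat on the flagstone. The wedge slides in and lifts at a push of about 7 to 15 N; past level it takes more and the planter begins to slide away.
- rim (a point): Middle of the rim's top outer edge above the low edge, planter frame (-175, 0, 160) mm. Walls flare evenly from the base to the rim (350 by 320 mm outside), which overhangs the base by 55 mm on every side; lavender rises to about 280 mm. At the low edge there is room for a gripper under the rim only if it leans back, away from the planter, by 25 to 45 degrees.
- wedge: Plain beech wedge, loose, about 90 g, lying flat on the ledge: 160 mm long (x), 45 mm wide (y), flat underneath, its top sloping evenly from 5 mm thick at the thin end (+x) to 36 mm at the thick end (-x). Origin: centre of the underside; +x points to the thin end. Can be gripped across its width near the thick end. It stays put once the planter bears on it.
- wedge_tip (a point): Middle of the wedge's thin end, on the underside: wedge frame (80, 0, 0) mm.
- slab: The raised flagstone, fixed: 260 (x) by 480 (y) mm, its top 14 mm above the ledge. Origin: centre of its underside, at height 0. The planter stands over its -x edge, with the same yaw. Around it the ledge is flat at height 0.
- mug: Bystander: pink ceramic mug, loose, 84 mm wide, 85 mm high, handle to its +y; origin at the centre of its underside.
- small_pot: Bystander: small terracotta pot with a succulent, loose, standing on the flagstone behind the planter: 106 mm wide, 85 mm high (plant to about 115 mm); origin at the centre of its underside.
- trowel: Bystander: steel garden trowel with a wooden handle, loose, lying along its x, 305 mm long (x from -140 to +165), 72 mm wide, 30 mm high; origin on the ledge below its neck.

How it is judged:
By the outcome, as a careful person would: the job done as asked, in the order asked, and still so for the second after the job is handed in, with the robot touching nothing.
It also fails if it takes over 42 s, if anything falls off the work surface, if the arm or the gripper's body presses on something with over 40 N, if the wrist force passes 120 N, or if a joint passes its speed limit or range.

### The arm

A 7-joint arm with a two-finger parallel gripper is mounted at the origin on the work surface. World frame = base frame: x ahead of the robot, y to its left, z up, the work surface at z = 0. Lengths are in m, angles in rad, forces in N, time in s.
With the tool pointing down it reaches from about 0.425 to 0.925 m from the base axis. Payload 6.8 kg.
Tool frame: the origin (TCP) lies at the very end of the fingers, on their centre line; the grasp point (between the pads) lies 19 mm behind it; z points along the fingers, y is the line along which they close (so a half turn about z gives the same grasp; the last joint's range is limited). The gripper opens to 85 mm and grips with 20 to 120 N. Pads are 22 mm wide; open, the fingers measure 114 mm over their backs; the gripper's body (76 mm by 85 mm) begins 54 mm behind the grasp point. The pads swing forward as they close: fully open they stand 13 mm farther back than shut.
Start: joints at [1.125, 0.477, 0.022, 1.555, -0.011, 1.109, -0.083], TCP at [0.224, -0.637, 0.231] pointing down, gripper open.
Joint ranges: [-2.96, 2.96], [-0.34, 2.1], [-1.41, 1.46], [0.24, 2.44], [-1.37, 4.51], [0.17, 1.92], [-2.96, 2.96]. Speed limits (rad/s): [2.39, 2.39, 3.14, 3.14, 3.14, 3.14, 3.14].

### API

Orientations are given as a unit quaternion [w, x, y, z].
In Python, from station import bot, eyes, telemetry, hand_in gives the robot as it stands (bot), with the cameras (eyes), the job as plain functions and the readings (telemetry).
- The arm moves only by the shell command python3 nudge.py 'ROWS' [FORCE]. ROWS is a JSON list of rows, 1 to 20 of them, each written [[dx, dy, dz], turn, opening]: dx, dy, dz in shares of the most that a row can go, 1 being 50 mm, then a turn about the tool's z in units of 0.2 rad, then the opening from 0.0 (shut) to 1.0 (fully open); each row shifts and turns the commanded pose from where the row before left it, along the tool's axes as they then stand; what a row does not reach is not made up. A row lasts 1/10 s, in which the tool goes at most 0.05 m and 0.15 rad, less where a joint would pass 70% of its speed; a pose out of reach is approached as far as the arm can. The fingers move at their own pace and stop on an object; FORCE is the grip in N (left out, the last holds). Time passes only in rows, so rows that do not move let the fingers close. It prints the time, the measured TCP pose, the force, the opening and the grip force at its end. Input that does not fit is refused with a message, and nothing moves.
- telemetry.get_obs(): the state, without advancing time (a new reading comes with each control period).
- eyes.read_camera(name): name is "scene" or "side" or "wrist"; returns the picture (480x640x3 uint8, blue, green, red); there is no depth.
- eyes.camera_info(name): a dict with "vertical_fov" (degrees; the focal length in pixels is half the picture's height over the tangent of half this angle, whatever the lens; pixels are square), "cx", "cy" (the principal point, pixels), "view" (4x4, takes a point from world to camera coordinates); the wrist camera has in their place "hand_eye" (4x4, takes a point from camera to tool coordinates, whose origin is the TCP and whose axes are the flange's). Camera axes: x right, y up, looking along -z (the intrinsics and any distortion apply to the point x, -y, -z); pixel columns grow to the right and rows downward; lengths in m; the calibration is good to about 2 mm. A picture is of the moment at which its call begins: read the wrist's pose just before it. camera_info takes no time and is no camera call.
- hand_in(): hands the job in; it is judged then, once.
The state is a dict: "t": time; "q": joint angles; "joint_vel": joint speeds; "joint_torque": joint torques, N m; "eef_pos": TCP position; "tool_rot": TCP orientation; "contact_force": force on the tool from outside, world axes, zero at the start; "torque": the same for the moment, N m; "gripper_width": opening from 0.0 (shut) to 1.0 (fully open); "grasp_force": force on a finger pad.
Only numpy, scipy, OpenCV 4.12 (cv2) and the standard library are available. Lean on these libraries where they do the work, as an engineer would, in place of code of your own. Each camera call takes 0.05 s, during which the arm holds its last target. There are 200 camera calls.

## Working session

There is one attempt and no reset: what is moved stays moved. The work goes in short steps, Python scripts to look and compute and a shell command to move; the robot and the scene stay as the last step left them, time stands still between calls to the robot, and variables do not carry over. Pictures are saved under pics/ and viewed, at most 10 in all, crops included, and the job is handed in when it is done.

```bash
ls; mkdir -p pics; python3 - <<'E'
from station import bot, eyes, telemetry, hand_in
import cv2,numpy as np
np.set_printoptions(precision=4,suppress=True)
for n in("scene","side","wrist"):
    print(n,eyes.camera_info(n)); cv2.imwrite(f"pics/{n}0.png",eyes.read_camera(n))
o=telemetry.get_obs();print(o)
E
```

```text
nudge.py
pics
station.py
scene {'vertical_fov': 52.11665613876477, 'cx': 313.45507038052705, 'cy': 237.2367451977955, 'view': array([[ 0.1284, -0.9917,  0.0067, -0.0968],
       [ 0.9375,  0.1235,  0.3252, -0.5937],
       [-0.3233, -0.0355,  0.9456, -1.1045],
       [ 0.    ,  0.    ,  0.    ,  1.    ]])}
side {'vertical_fov': 45.974989503411514, 'cx': 315.58806090415476, 'cy': 231.69340072526148, 'view': array([[-0.4195,  0.9077,  0.0011,  0.2784],
       [-0.8627, -0.3991,  0.3106,  0.4643],
       [ 0.2823,  0.1294,  0.9506, -1.4702],
       [ 0.    ,  0.    ,  0.    ,  1.    ]])}
wrist {'vertical_fov': 69.73204060102397, 'cx': 320.42431510431294, 'cy': 238.78940493939422, 'hand_eye': array([[-0.0007,  0.9478,  0.3188,  0.0818],
       [ 1.    ,  0.0005,  0.0008,  0.0003],
       [ 0.0007,  0.3188, -0.9478, -0.1428],
       [ 0.    ,  0.    ,  0.    ,  1.    ]])}
{'t': 0.15, 'q': array([ 1.1249,  0.4776,  0.0223,  1.5562, -0.0116,  1.1093, -0.0831]), 'joint_vel': array([ 0.0002, -0.0025, -0.0008, -0.005 , -0.    , -0.0011, -0.0009]), 'joint_torque': array([  0.0026, -59.692 ,   1.6103, -28.1492,   0.0128,   0.0065,
        -0.    ]), 'eef_pos': array([ 0.2236, -0.6364,  0.2306]), 'tool_rot': array([-0.0007,  0.9858,  0.1681, -0.0001]), 'contact_force': array([ 0.3076, -0.4638,  0.2232]), 'torque': array([-0.0414, -0.0028,  0.0559]), 'grasp_force': 0.0, 'gripper_width': 1.0000311946758484}
```

View images.

View pics/scene0.png

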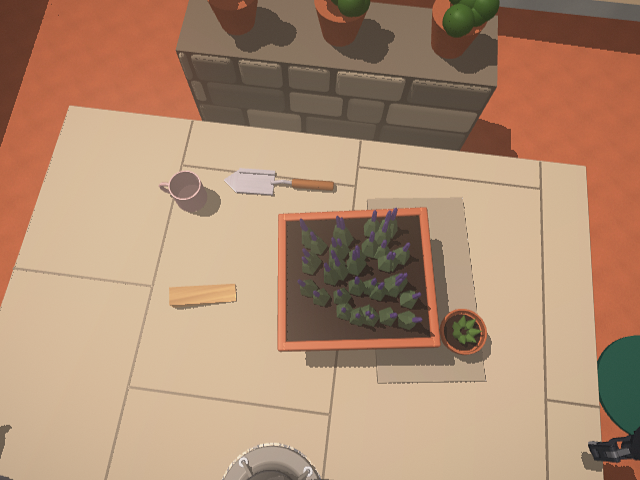

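View pics/side0.png

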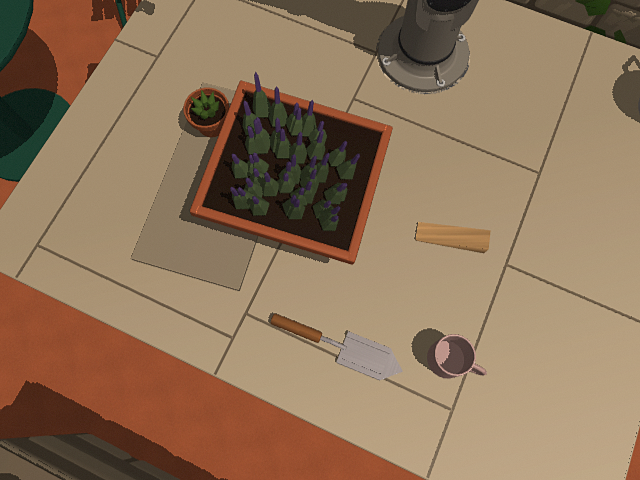

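```bash
python3 - <<'E'
import cv2,numpy as np
a=cv2.imread("pics/scene0.png");b=cv2.imread("pics/side0.png")
f=lambda i,x,y,w,h,s:cv2.resize(i[y:y+h,x:x+w],None,fx=s,fy=s,interpolation=cv2.INTER_CUBIC)
cv2.imwrite("pics/c1.png",np.hstack([f(a,160,275,100,75,4)[:,:400],f(b,405,200,100,75,4)]))
cv2.imwrite("pics/c2.png",np.vstack([np.hstack([f(a,270,195,200,150,2),f(a,300,245,200,150,2)]),np.hstack([f(b,180,80,200,150,2),f(b,200,150,200,150,2)])]))
E
```

```text
(no output)
```

View pics/c1.png

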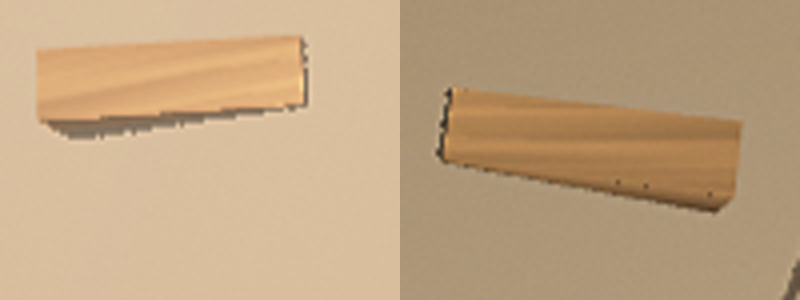

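View pics/c2.png

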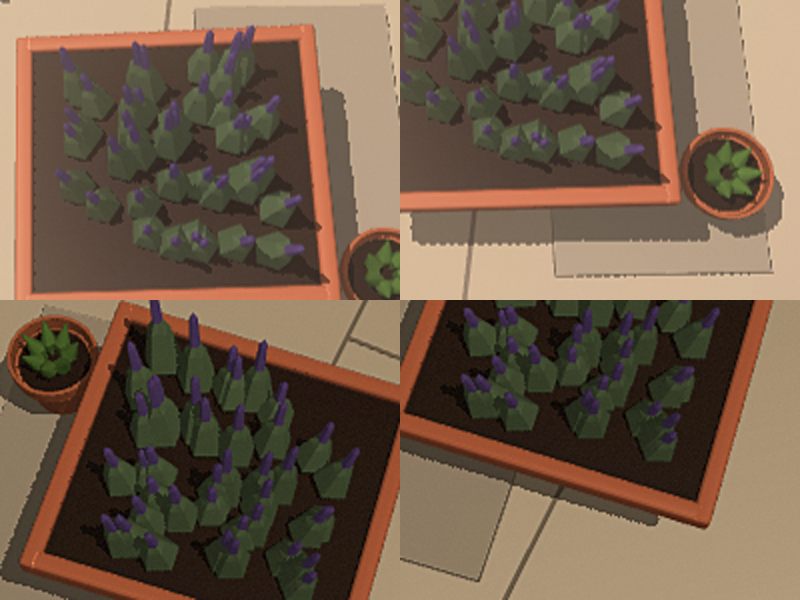

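```bash
cat > h.py <<'E'
from station import bot, eyes, telemetry, hand_in
import numpy as np
from scipy.spatial.transform import Rotation as R
from scipy.optimize import least_squares
np.set_printoptions(precision=4,suppress=True)
I={n:eyes.camera_info(n) for n in("scene","side","wrist")}
def proj(n,P,view=None):
    c=I[n];V=c["view"] if view is None else view
    p=np.c_[P,np.ones(len(P))]@V[:3].T
    f=240/np.tan(np.radians(c["vertical_fov"])/2)
    return np.c_[c["cx"]+f*p[:,0]/-p[:,2],c["cy"]-f*p[:,1]/-p[:,2]]
def fit(obs,pose,x0):  # obs: list (cam,pt mm,uv)
    def r(x):
        Rm,t=pose(x)
        return np.ravel([proj(n,[Rm.apply(np.array(p)/1000)+t])[0]-uv for n,p,uv in obs])
    s=least_squares(r,x0,loss="soft_l1");print("res",np.round(r(s.x),1));return s.x
def tool():
    o=telemetry.get_obs();q=o["tool_rot"];return np.array(o["eef_pos"]),R.from_quat([q[1],q[2],q[3],q[0]])
E
python3 - <<'E'
from h import *
flat=lambda x:(R.from_euler("z",x[2]),np.array([x[0],x[1],0]))
lean=lambda x:(R.from_euler("z",x[2])*R.from_euler("y",-np.radians(4.9)),np.array([x[0],x[1],.01016]))
W=[("scene",(80,22.5,5),(235.5,284.2)),("scene",(80,-22.5,5),(236,301.2)),("scene",(-80,22.5,36),(169.2,287.5)),("scene",(-80,-22.5,36),(169.5,304.7)),
("side",(80,-22.5,5),(417.5,222.5)),("side",(80,22.5,5),(415.8,240.2)),("side",(-80,-22.5,36),(490.2,230.5)),("side",(-80,22.5,36),(488.7,249))]
S=[("scene",(130,-240,14),(485.5,381)),("scene",(-130,-240,14),(377.5,383)),("scene",(-130,240,14),(367.5,199.5)),("scene",(130,240,14),(462.5,198)),("side",(-130,240,14),(239,290)),("side",(130,240,14),(132,259))]
P=[("scene",(-175,160,160),(278.5,214)),("scene",(175,160,160),(426.5,207.5)),("scene",(175,-160,160),(440,346)),("scene",(-175,-160,160),(279,349)),
("side",(175,-160,160),(241,81)),("side",(175,160,160),(191,212)),("side",(-175,-160,160),(391,127)),("side",(-175,160,160),(352.5,260))]
w=fit(W,flat,[.5,.3,-1.57]);s=fit(S,flat,[.5,-.2,-1.57]);p=fit(P,lean,[.5,0,-1.57]);print(w,s,p)
Rs,t=flat(s);print("planter from slab yaw: edge pt in slab", Rs.inv().apply((lean(p)[0].apply([.045,0,0])+lean(p)[1])-t))
Rp,t=lean(p)
print("low",Rp.apply([-.12,0,.01])+t,"rim",Rp.apply([-.175,0,.16])+t)
Rw,tw=flat(w);print("tip",Rw.apply([.08,0,0])+tw,"thick",Rw.apply([-.08,0,0])+tw)
e,Rt=tool();print(e,Rt.as_matrix())
E
```

```text
res [-0.9 -0.9 -0.4 -0.7 -0.5 -0.5 -0.6  0.1  0.1 -0.9 -0.9 -0.6 -0.2 -0.4
 -0.7 -0.2]
res [-0.  -0.1 -0.1  0.1 -1.1 -0.8 -0.7 -0.8  0.  -0.7 -1.6 -1.3]
res [-0.7 -1.6  0.6 -1.7  0.8 -0.2 -2.4  0.8 -1.6 -2.2 -3.3 -1.   2.  -0.8
  1.5  2.7]
[ 0.4422  0.2418 -1.3337] [ 0.5406 -0.3083 -1.4221] [ 0.5019 -0.1383 -1.4267]
planter from slab yaw: edge pt in slab [-0.129  -0.0134  0.014 ]
low [ 0.4846 -0.0191  0.0099] rim [0.4749 0.0478 0.1546]
tip [0.461 0.164 0.   ] thick [0.4234 0.3196 0.    ]
[ 0.2236 -0.6364  0.2306] [[ 0.9435  0.3314 -0.0005]
 [ 0.3314 -0.9435  0.0013]
 [-0.     -0.0014 -1.    ]]
```

The manual's scale: shifts go in shares of 50 mm and turns go in units of 0.2 rad. Converting my numbers, 0.042 m is 0.84, -0.0231 m is -0.462.

```bash
python3 nudge.py '[[[0,0,-1],0,1],[[0,0,-1],0,1],[[0,0,-1],0,1],[[0,0,-1],0,1],[[0.84,-0.462,0],0,1],[[0.84,-0.462,0],0,1],[[0.84,-0.462,0],0,1],[[0.84,-0.462,0],0,1],[[0.84,-0.462,0],0,1],[[0.84,-0.462,0],0,1],[[0.84,-0.462,0],0,1],[[0.84,-0.462,0],0,1],[[0,0,0],0,1]]' 30
```

```text
t: 1.45
eef_pos: [0.4848, -0.3434, 0.4309]
tool_rot: [-0.002, 0.985, 0.174, 0.001]
contact_force: [0.3, -0.1, 0.5]
gripper_width: 1.0
grasp_force: 0.0
```

Converted, -0.0452 m is -0.904, 0.0119 m is 0.238.

```bash
python3 nudge.py '[[[0.238,-0.904,0],0,1],[[0.238,-0.904,0],0,1],[[0.238,-0.904,0],0,1],[[0.238,-0.904,0],0,1],[[0.238,-0.904,0],0,1],[[0.238,-0.904,0],0,1],[[0.238,-0.904,0],0,1],[[0.238,-0.904,0],0,1],[[0.238,-0.904,0],0,1],[[0.238,-0.904,0],0,1],[[0.238,-0.904,0],0,1],[[0.238,-0.904,0],0,1],[[0.238,-0.904,0],0,1],[[0.238,-0.904,0],0,1],[[0,0,0],0,1]]' &&  python3 nudge.py '[[[0,0,0],-0.735,1],[[0,0,0],-0.735,1],[[0,0,0],-0.735,1],[[0,0,0],-0.735,1],[[0,0,0],-0.735,1],[[0,0,0],-0.735,1],[[0,0,0],-0.735,1],[[0,0,0],-0.735,1],[[0,0,0],-0.735,1],[[0,0,0],-0.735,1],[[0,0,1],0,1],[[0,0,1],0,1],[[0,0,1],0,1],[[0,0,1],0,1],[[0,0,0],0,1],[[0,0,0],0,1]]'; python3 - <<'E'
from h import *
import cv2
e,Rt=tool(); cv2.imwrite("pics/w1.png",eyes.read_camera("wrist"))
M=Rt.as_matrix();print(e,M,np.arctan2(M[1,0],M[0,0]),telemetry.get_obs()["q"])
T=np.eye(4);T[:3,:3]=M;T[:3,3]=e
V=np.linalg.inv(T@I["wrist"]["hand_eye"]);np.savez("w1.npz",V=V)
Rw=R.from_euler("z",-1.3337)
for p in [(-80,22.5,36),(-80,-22.5,36),(80,22.5,5),(80,-22.5,5)]: print(p,proj("wrist",[Rw.apply(np.array(p)/1000)+[.4422,.2418,0]],V))
E
```

```text
t: 2.95
eef_pos: [0.424, 0.3073, 0.4309]
tool_rot: [-0.002, 0.985, 0.173, -0.001]
contact_force: [0.5, -0.4, -0.1]
gripper_width: 1.002
grasp_force: 0.0
t: 4.55
eef_pos: [0.4272, 0.3009, 0.232]
tool_rot: [-0.0, 0.619, 0.786, -0.0]
contact_force: [0.4, 0.5, 1.3]
gripper_width: 0.996
grasp_force: 0.0
[0.4272 0.3009 0.232 ] [[-0.2347  0.9721 -0.001 ]
 [ 0.9721  0.2347 -0.0002]
 [ 0.     -0.001  -1.    ]] 1.807708897528404 [-0.001   0.3486 -0.8914  1.869   0.3088  1.0663 -0.7774]
(-80, 22.5, 36) [[344.3474 189.9154]]
(-80, -22.5, 36) [[298.9091 189.9478]]
(80, 22.5, 5) [[339.9258 315.1386]]
(80, -22.5, 5) [[303.1468 315.1497]]
```

View pics/w1.png

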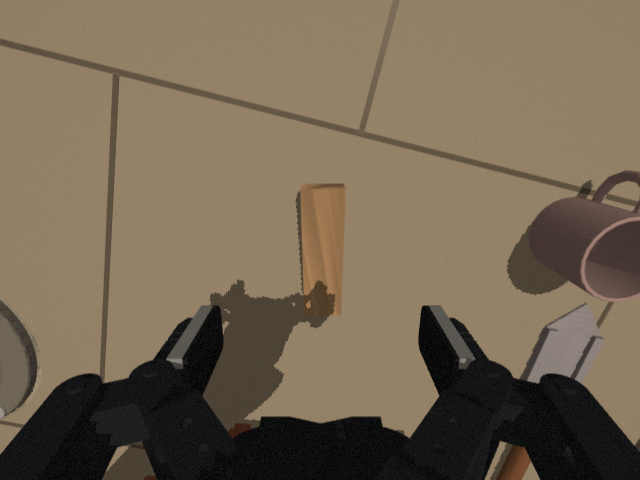

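Converted, 0.05 m is 1, 0.015 m is 0.3.

```bash
python3 nudge.py '[[[0,0,1],0,1],[[0,0,1],0,1],[[0,0,1],0,1],[[0,0,1],0,1],[[0,0,0.3],0,1],[[0,0,0.26],0,1],[[0,0,0],0,1],[[0,0,0],0,0],[[0,0,0],0,0],[[0,0,0],0,0],[[0,0,0],0,0],[[0,0,0],0,0],[[0,0,0],0,0],[[0,0,0],0,0],[[0,0,0],0,0]]' 30
```

```text
t: 6.1
eef_pos: [0.428, 0.3017, 0.0049]
tool_rot: [0.001, 0.619, 0.786, 0.001]
contact_force: [-1.6, -1.5, 8.2]
gripper_width: 0.523
grasp_force: 30.4
```

Converted, -0.03 m is -0.6, -0.0005 m is -0.01, 0.09 rad is 0.45.

```bash
python3 nudge.py '[[[0,0,-0.08],0,0],[[-0.4,0,0],0,0],[[-0.6,0,0],0,0],[[-0.6,0,0],0,0],[[-0.52,-0.01,0],0,0],[[0,0,0],0.45,0],[[0,0,0],0,0],[[0,0,0],0,0]]'; python3 - <<'E'
from h import *
import cv2
e,Rt=tool();M=Rt.as_matrix();yaw=np.arctan2(M[1,0],M[0,0])-np.pi;print(e,yaw)
low=np.array([.4846,-.0191]);t=low-.12*np.array([np.cos(-1.424),np.sin(-1.424)])
print("to grip target, tool axes",M[:2,:2].T@(t-e[:2]))
a,b=eyes.read_camera("scene"),eyes.read_camera("side")
f=lambda i,x,y,w,h,s:cv2.resize(i[y:y+h,x:x+w],None,fx=s,fy=s,interpolation=cv2.INTER_CUBIC)
cv2.imwrite("pics/c3.png",np.hstack([f(a,170,210,130,150,3),f(b,340,120,130,150,3)]))
E
```

```text
t: 6.9
eef_pos: [0.4515, 0.1986, 0.0078]
tool_rot: [0.0, 0.652, 0.758, 0.0]
contact_force: [-0.4, -0.3, -0.4]
gripper_width: 0.517
grasp_force: 31.0
[0.4515 0.1986 0.0078] -1.4211412815910571
to grip target, tool axes [-0.1002  0.0006]
```

View pics/c3.png

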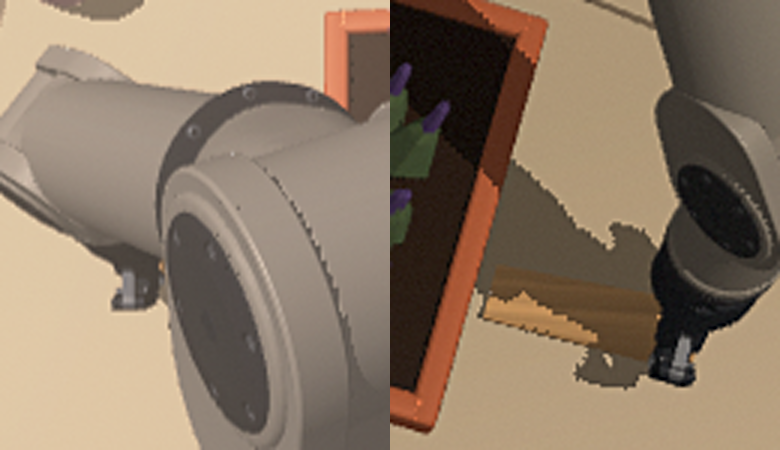

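Converted, -0.03 m is -0.6, 0.0025 m is 0.05, -0.002 rad is -0.01.

```bash
python3 nudge.py '[[[-0.6,0,0],0,0],[[-0.6,0.01,0],-0.01,0],[[0,0,0.05],0,0],[[0,0,0],0,0]]'; python3 nudge.py '[[[-0.28,0,0],0,0],[[-0.28,0,0],0,0],[[-0.24,0,0],0,0],[[0,0,0],0,0]]'; python3 - <<'E'
from h import *
import cv2
e,Rt=tool();M=Rt.as_matrix();yaw=np.arctan2(M[1,0],M[0,0])-np.pi;print(e,yaw)
u=np.array([np.cos(yaw),np.sin(yaw)])
print("tip in u/lateral from low",M[:2,:2].T@(e[:2]+.142*u-[.4846,-.0191]))
cv2.imwrite("pics/side2.png",eyes.read_camera("side"));cv2.imwrite("pics/w2.png",eyes.read_camera("wrist"))
E
```

```text
t: 7.4
eef_pos: [0.461, 0.1371, 0.0049]
tool_rot: [0.001, 0.653, 0.757, -0.001]
contact_force: [0.0, 0.7, -1.7]
gripper_width: 0.521
grasp_force: 31.1
t: 7.8
eef_pos: [0.467, 0.0967, 0.0048]
tool_rot: [0.0, 0.654, 0.757, -0.0]
contact_force: [0.2, -1.8, -0.3]
gripper_width: 0.522
grasp_force: 31.2
[0.467  0.0967 0.0048] -1.4244269987809857
tip in u/lateral from low [-0.0249 -0.0005]
```

View pics/side2.png

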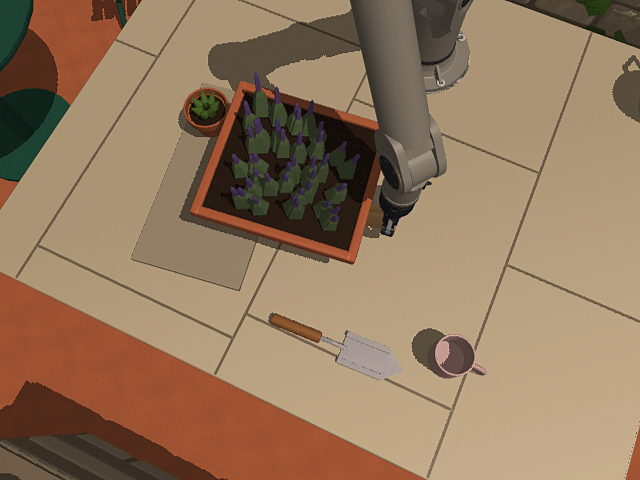

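Converted, 0.03 m is 0.6, 0.02 m is 0.4, 0.143 rad is 0.715.

```bash
python3 nudge.py '[[[0,0,0],0,1],[[0,0,0],0,1],[[0,0,0],0,1],[[0,0,0],0,1],[[0,0,0],0,1]]'; python3 nudge.py '[[[0.3,0,0],0,1],[[0.6,0,0],0,1],[[0.6,0,0],0,1],[[0.4,0,0],0,1],[[0,0,0],0.715,1],[[0,0,0],0.715,1],[[0,0,0],0.715,1],[[0,0,0],0.715,1],[[0,0,0],0.715,1],[[0,0,0],0.715,1],[[0,0,0],0.715,1],[[0,0,0],0.715,1],[[0,0,0],0.715,1],[[0,0,0],0.715,1],[[0,0,0],0.705,1],[[0,0,0],0,1],[[0,0,0],0,1]]'; python3 - <<'E'
from h import *
import cv2
e,Rt=tool();M=Rt.as_matrix();print(e,M,telemetry.get_obs()["q"])
d=M[:2,:2].T@(e[:2]-[.4846,-.0191]);print("pos rel low in tool x,y",d, "yaw of Y",np.arctan2(M[1,1],M[0,1]))
cv2.imwrite("pics/s3.png",eyes.read_camera("scene"));cv2.imwrite("pics/side3.png",eyes.read_camera("side"))
a,b=cv2.imread("pics/s3.png"),cv2.imread("pics/side3.png")
f=lambda i,x,y,w,h,s:cv2.resize(i[y:y+h,x:x+w],None,fx=s,fy=s,interpolation=cv2.INTER_CUBIC)
cv2.imwrite("pics/c4.png",np.hstack([f(a,170,210,130,150,3),f(b,340,130,130,150,3)]))
E
```

```text
t: 8.4
eef_pos: [0.4665, 0.0993, 0.0048]
tool_rot: [-0.0, 0.652, 0.758, 0.0]
contact_force: [0.1, 0.7, 0.7]
gripper_width: 1.002
grasp_force: 0.0
t: 10.1
eef_pos: [0.4524, 0.1932, 0.0048]
tool_rot: [0.0, 0.997, 0.076, 0.0]
contact_force: [0.2, 0.0, -0.8]
gripper_width: 1.0
grasp_force: 0.0
[0.4524 0.1932 0.0048] [[ 0.9883  0.1525  0.0001]
 [ 0.1525 -0.9883 -0.0002]
 [ 0.0001  0.0002 -1.    ]] [-0.32    0.5447 -0.258   2.1273  0.2794  0.5009 -2.2062]
pos rel low in tool x,y [ 0.0006 -0.2148] yaw of Y -1.417699518984463
```

View pics/c4.png

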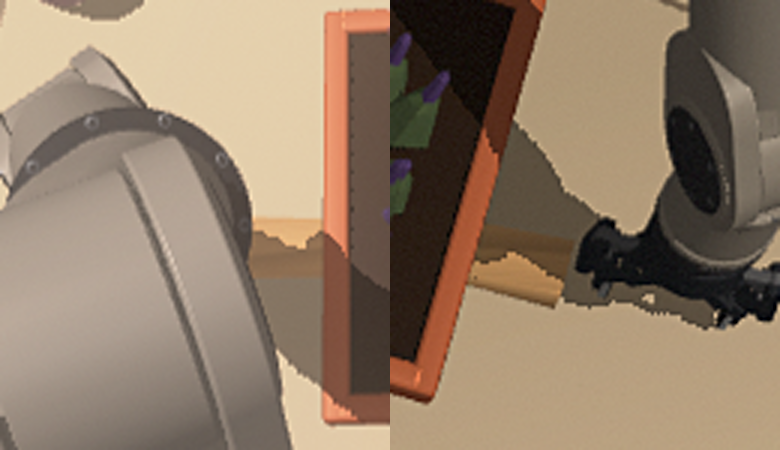

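Converted, 0.01 m is 0.2, 0.005 m is 0.1, 0.006 rad is 0.03.

```bash
python3 nudge.py '[[[0,0,0.08],0.03,1],[[0,0,0.08],0,1],[[0,0.2,0],0,1],[[0,0.1,0],0,1],[[0,0,0],0,1]]' 100;  python3 nudge.py '[[[0,0.1,0],0,1],[[0,0.1,0],0,1],[[0,0.1,0],0,1],[[0,0,0],0,1]]'; python3 nudge.py '[[[0,0.1,0],0,1],[[0,0.1,0],0,1],[[0,0,0],0,1]]'
```

```text
t: 10.7
eef_pos: [0.4547, 0.1765, -0.0033]
tool_rot: [0.0, 0.998, 0.07, -0.0]
contact_force: [-0.0, 0.0, -0.3]
gripper_width: 0.999
grasp_force: 0.0
t: 11.1
eef_pos: [0.4572, 0.1648, -0.0028]
tool_rot: [-0.001, 0.997, 0.072, 0.001]
contact_force: [-1.2, 4.3, -1.8]
gripper_width: 0.998
grasp_force: 2.0
t: 11.4
eef_pos: [0.4586, 0.1548, -0.0029]
tool_rot: [-0.001, 0.997, 0.072, 0.001]
contact_force: [-1.2, 4.0, -1.0]
gripper_width: 1.002
grasp_force: 2.0
```

Converted, 0.005 m is 0.1.

```bash
python3 nudge.py '[[[0,0.1,0],0,1],[[0,0.1,0],0,1],[[0,0.1,0],0,1],[[0,0.1,0],0,1],[[0,0,0],0,1]]'; python3 nudge.py '[[[0,0.1,0],0,1],[[0,0.1,0],0,1],[[0,0.1,0],0,1],[[0,0,0],0,1]]';python3 - <<'E'
from h import *
import cv2
a=eyes.read_camera("side");cv2.imwrite("pics/side4.png",a);b=eyes.read_camera("scene");cv2.imwrite("pics/s4.png",b)
f=lambda i,x,y,w,h,s:cv2.resize(i[y:y+h,x:x+w],None,fx=s,fy=s,interpolation=cv2.INTER_CUBIC)
old=cv2.imread("pics/side0.png")
cv2.imwrite("pics/c5.png",np.hstack([f(old,180,75,260,200,1.5),f(a,180,75,260,200,1.5)]))
E
```

```text
t: 11.9
eef_pos: [0.4613, 0.1346, -0.003]
tool_rot: [-0.001, 0.997, 0.072, 0.001]
contact_force: [0.6, 4.3, -1.1]
gripper_width: 1.0
grasp_force: 1.8
t: 12.3
eef_pos: [0.4635, 0.1195, -0.003]
tool_rot: [-0.001, 0.997, 0.072, 0.0]
contact_force: [-0.6, 3.2, -0.0]
gripper_width: 1.001
grasp_force: 1.8
```

View pics/c5.png

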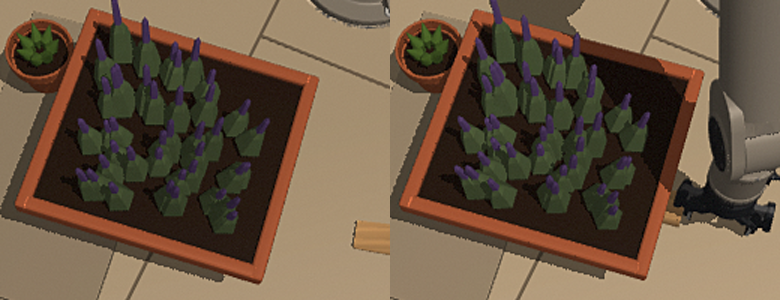

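```bash
cat > lean.py <<'E'
from h import *
import cv2,sys
P=[("scene",(-175,160,160),(278.5,214)),("scene",(175,160,160),(426.5,207.5)),("scene",(175,-160,160),(440,346)),("scene",(-175,-160,160),(279,349)),
("side",(175,-160,160),(241,81)),("side",(175,160,160),(191,212)),("side",(-175,-160,160),(391,127)),("side",(-175,160,160),(352.5,260))]
g=lambda n:cv2.cvtColor(cv2.imread(f"pics/{n}.png"),cv2.COLOR_BGR2GRAY)
obs=[]
def pose(x):
    Rz=R.from_euler("z",x[2]);l=x[3]
    s=Rz.inv().apply([x[0]-.5019,x[1]+.1383,0])[0]
    return Rz*R.from_euler("y",-l),np.array([x[0],x[1],.014-(.045-s)*np.sin(l)])
for c,a,b in (("scene","scene0",sys.argv[1]),("side","side0",sys.argv[2])):
    A,B=g(a),g(b);D=cv2.DISOpticalFlow_create(2)
    p=np.float32([o[2] for o in P if o[0]==c]+[(350,120),(250,120)][:0])
    q,st,er=cv2.calcOpticalFlowPyrLK(A,B,p.reshape(-1,1,2),None,winSize=(15,15))
    r=cv2.calcOpticalFlowPyrLK(B,A,q,None,winSize=(15,15))[0]
    for o,pp,qq,rr,e in zip([o for o in P if o[0]==c],p,q[:,0],r[:,0],er):
        d=qq-pp; ok=np.hypot(*(rr-pp))<.3 and np.hypot(*d)<10 and e<15
        print(c,o[1],"flow",d,ok,e)
        if ok:
            m=pose([.5019,-.1383,-1.4267,np.radians(4.9)])
            u=proj(c,[m[0].apply(np.array(o[1])/1000)+m[1]])[0]
            obs.append((c,o[1],u+d))
x=fit(obs,pose,[.5019,-.1383,-1.4267,np.radians(4.9)])
d=R.from_euler("z",-1.4267).inv().apply([x[0]-.5019,x[1]+.1383,0])*1000
print("slide along u,lat mm",d[:2],"dyaw deg",np.degrees(x[2]+1.4267),"lean deg",np.degrees(x[3]))
E
python3 lean.py s4 side4
```

```text
scene (-175, 160, 160) flow [ 3.4657 -1.5601] [ True] [10.4861]
scene (175, 160, 160) flow [3.2421 2.0968] False [10.1429]
scene (175, -160, 160) flow [4.0241 0.5154] False [10.2856]
scene (-175, -160, 160) flow [-57.3892 124.6027] False [45.3411]
side (175, -160, 160) flow [-3.7037  0.8864] [ True] [7.2957]
side (175, 160, 160) flow [-3.8766 -0.1181] [ True] [4.3468]
side (-175, -160, 160) flow [-3.3401 -3.8247] False [8.1207]
side (-175, 160, 160) flow [-3.7273 -2.77  ] [ True] [6.5869]
res [-0.2 -0.3 -0.2 -0.3  0.1 -0.   0.   0. ]
slide along u,lat mm [0.955  0.0345] dyaw deg 0.04990302070852294 lean deg 1.9712625959229713
```

Converted, 0.005 m is 0.1.

```bash
python3 nudge.py '[[[0,0.1,0],0,1],[[0,0.1,0],0,1],[[0,0,0],0,1]]'; python3 nudge.py '[[[0,0.06,0],0,1],[[0,0.06,0],0,1],[[0,0,0],0,1]]';python3 - <<'E'
from h import *
import cv2
cv2.imwrite("pics/side5.png",eyes.read_camera("side"));cv2.imwrite("pics/s5.png",eyes.read_camera("scene"))
E
python3 lean.py s5 side5
```

```text
t: 12.7
eef_pos: [0.4647, 0.1093, -0.0031]
tool_rot: [-0.0, 0.997, 0.072, 0.0]
contact_force: [0.6, 2.8, -0.1]
gripper_width: 1.001
grasp_force: 1.9
t: 13.0
eef_pos: [0.4656, 0.1037, -0.003]
tool_rot: [-0.0, 0.997, 0.072, 0.0]
contact_force: [-0.7, 4.9, 0.7]
gripper_width: 1.0
grasp_force: 2.4
scene (-175, 160, 160) flow [ 4.8342 -2.4194] [ True] [8.7031]
scene (175, 160, 160) flow [4.3356 2.3733] [ True] [9.4292]
scene (175, -160, 160) flow [5.1339 0.494 ] False [9.9711]
scene (-175, -160, 160) flow [-58.6832 146.2789] False [-6.4914e+20]
side (175, -160, 160) flow [-4.8145  1.0469] False [7.6901]
side (175, 160, 160) flow [-5.1099 -0.0832] [ True] [4.059]
side (-175, -160, 160) flow [ 52.356  -92.2089] False [30.9972]
side (-175, 160, 160) flow [-4.7952 -3.6061] [ True] [6.4089]
res [-0.4 -0.3  0.2 -0.6  0.3 -0.4 -0.2 -0.3]
slide along u,lat mm [-0.0791 -0.4574] dyaw deg -0.09214920016676438 lean deg 0.6239197968413785
```

```bash
for i in 1; do :; done; python3 nudge.py '[[[0,0.04,0],0,1],[[0,0,0],0,1]]'; python3 nudge.py '[[[0,0.04,0],0,1],[[0,0,0],0,1]]'; python3 nudge.py '[[[0,0.02,0],0,1],[[0,0,0],0,1]]';python3 - <<'E'
from h import *
import cv2
cv2.imwrite("pics/side6.png",eyes.read_camera("side"));cv2.imwrite("pics/s6.png",eyes.read_camera("scene"))
E
python3 lean.py s6 side6
```

```text
t: 13.3
eef_pos: [0.4658, 0.102, -0.003]
tool_rot: [-0.001, 0.997, 0.072, 0.0]
contact_force: [-0.6, 5.5, 0.6]
gripper_width: 1.0
grasp_force: 2.8
t: 13.5
eef_pos: [0.4661, 0.1001, -0.003]
tool_rot: [-0.001, 0.997, 0.072, 0.0]
contact_force: [-0.6, 6.2, -0.5]
gripper_width: 1.002
grasp_force: 2.9
t: 13.7
eef_pos: [0.4662, 0.0992, -0.0031]
tool_rot: [-0.001, 0.997, 0.072, 0.0]
contact_force: [-1.2, 6.4, 0.6]
gripper_width: 1.003
grasp_force: 3.2
scene (-175, 160, 160) flow [ 5.1794 -2.5661] [ True] [8.4792]
scene (175, 160, 160) flow [4.6152 2.3029] [ True] [9.0914]
scene (175, -160, 160) flow [5.4978 0.4843] False [9.6379]
scene (-175, -160, 160) flow [-57.749 146.596] False [-583.7433]
side (175, -160, 160) flow [-5.2254  1.0834] False [9.0808]
side (175, 160, 160) flow [-5.2366 -0.1887] False [4.3329]
side (-175, -160, 160) flow [ 50.1267 -94.6174] False [31.2011]
side (-175, 160, 160) flow [-5.0597 -3.8245] [ True] [6.3]
res [-0.5 -0.   0.2 -0.  -0.2 -0.1]
slide along u,lat mm [ 0.1555 -1.262 ] dyaw deg -0.3446782567434733 lean deg 0.8005771753181079
```

```bash
sed -i 's/<.3 and/<1.0 and/' lean.py; cat >> lean.py <<'E'
for l in (0.6,0.3,0):
    m0=pose([.5019,-.1383,-1.4267,np.radians(4.9)]);m=pose([.5019,-.1383,-1.4267,np.radians(l)])
    print(l,[(o[0],o[1][:2],(proj(o[0],[m[0].apply(np.array(o[1])/1000)+m[1]])-proj(o[0],[m0[0].apply(np.array(o[1])/1000)+m0[1]]))[0].round(2).tolist()) for o in P if o[1]!=(-175,-160,160)])
E
python3 nudge.py '[[[0,0.03,0],0,1],[[0,0,0],0,1]]'; python3 nudge.py '[[[0,0.03,0],0,1],[[0,0,0],0,1]]';python3 - <<'E'
from h import *
import cv2
cv2.imwrite("pics/side7.png",eyes.read_camera("side"));cv2.imwrite("pics/s7.png",eyes.read_camera("scene"))
E
python3 lean.py s6 side6|tail -6;python3 lean.py s7 side7
```

```text
t: 14.0
eef_pos: [0.4664, 0.098, -0.003]
tool_rot: [-0.001, 0.997, 0.072, 0.0]
contact_force: [-1.4, 6.1, 1.1]
gripper_width: 1.001
grasp_force: 3.5
t: 14.2
eef_pos: [0.4667, 0.097, -0.003]
tool_rot: [-0.001, 0.997, 0.072, 0.0]
contact_force: [-1.4, 7.8, 0.5]
gripper_width: 1.001
grasp_force: 4.2
side (-175, 160, 160) flow [-5.0597 -3.8245] [ True] [6.3]
res [-0.4 -0.1  0.2 -0.7 -0.2  0.1  0.  -0.2 -0.3 -0.4]
slide along u,lat mm [ 0.6627 -0.4168] dyaw deg 0.01721614096922712 lean deg 0.5108481963641535
0.6 [('scene', (-175, 160), [4.4, -2.78]), ('scene', (175, 160), [4.49, 1.45]), ('scene', (175, -160), [4.82, 0.41]), ('side', (175, -160), [-4.91, 0.95]), ('side', (175, 160), [-4.88, -0.11]), ('side', (-175, 160), [-4.97, -3.81])]
0.3 [('scene', (-175, 160), [4.73, -2.97]), ('scene', (175, 160), [4.78, 1.55]), ('scene', (175, -160), [5.13, 0.44]), ('side', (175, -160), [-5.23, 1.02]), ('side', (175, 160), [-5.19, -0.1]), ('side', (-175, 160), [-5.34, -4.08])]
0 [('scene', (-175, 160), [5.06, -3.16]), ('scene', (175, 160), [5.07, 1.66]), ('scene', (175, -160), [5.44, 0.47]), ('side',
[... 747 characters left out ...]
8785
0.6 [('scene', (-175, 160), [4.4, -2.78]), ('scene', (175, 160), [4.49, 1.45]), ('scene', (175, -160), [4.82, 0.41]), ('side', (175, -160), [-4.91, 0.95]), ('side', (175, 160), [-4.88, -0.11]), ('side', (-175, 160), [-4.97, -3.81])]
0.3 [('scene', (-175, 160), [4.73, -2.97]), ('scene', (175, 160), [4.78, 1.55]), ('scene', (175, -160), [5.13, 0.44]), ('side', (175, -160), [-5.23, 1.02]), ('side', (175, 160), [-5.19, -0.1]), ('side', (-175, 160), [-5.34, -4.08])]
0 [('scene', (-175, 160), [5.06, -3.16]), ('scene', (175, 160), [5.07, 1.66]), ('scene', (175, -160), [5.44, 0.47]), ('side', (175, -160), [-5.55, 1.1]), ('side', (175, 160), [-5.51, -0.1]), ('side', (-175, 160), [-5.71, -4.35])]
```

```bash
python3 nudge.py '[[[0,0.03,0],0,1],[[0,0,0],0,1]]'; python3 nudge.py '[[[0,0.02,0],0,1],[[0,0,0],0,1]]';python3 - <<'E'
from h import *
import cv2
cv2.imwrite("pics/side8.png",eyes.read_camera("side"));cv2.imwrite("pics/s8.png",eyes.read_camera("scene"))
E
python3 lean.py s8 side8|head -10
```

```text
t: 14.5
eef_pos: [0.4669, 0.0956, -0.003]
tool_rot: [-0.001, 0.997, 0.072, 0.0]
contact_force: [-1.2, 8.6, 0.4]
gripper_width: 0.999
grasp_force: 4.3
t: 14.7
eef_pos: [0.467, 0.0948, -0.003]
tool_rot: [-0.001, 0.997, 0.072, 0.001]
contact_force: [-1.3, 8.7, 0.6]
gripper_width: 1.002
grasp_force: 4.4
scene (-175, 160, 160) flow [ 6.4286 -2.9686] [ True] [8.3249]
scene (175, 160, 160) flow [5.9721 2.305 ] [ True] [8.5387]
scene (175, -160, 160) flow [6.6374 0.7286] [ True] [10.4811]
scene (-175, -160, 160) flow [-58.0242 153.4129] False [0.]
side (175, -160, 160) flow [-6.5897  0.7503] False [9.044]
side (175, 160, 160) flow [-6.841  -0.5753] [ True] [4.9046]
side (-175, -160, 160) flow [ 47.465  -93.6307] False [31.5951]
side (-175, 160, 160) flow [-6.636  -4.2857] [ True] [5.774]
res [-0.3 -0.1  0.2 -0.5 -0.2 -0.   0.2 -0.2 -0.3 -0.3]
slide along u,lat mm [ 2.8045 -0.292 ] dyaw deg -0.08834270209445988 lean deg 0.202698241869772
```

The manual's scale: shifts go in shares of 50 mm and turns go in units of 0.2 rad. Converting my numbers, -0.05 m is -1, -0.04 m is -0.8.

```bash
python3 nudge.py '[[[0,-0.2,0],0,1],[[0,-0.8,0],0,1],[[0,-1,0],0,1],[[0,-0.6,-0.6],0,1],[[0,0,-1],0,1],[[0,0,-1],0,1],[[0,-1,-0.2],0,1],[[0,-1,0],0,1],[[0,0,0],0,1],[[0,0,0],0,1]]'; python3 - <<'E'
from h import *
import cv2
a=eyes.read_camera("side");b=eyes.read_camera("scene");cv2.imwrite("pics/side9.png",a);cv2.imwrite("pics/s9.png",b)
f=lambda i,x,y,w,h,s:cv2.resize(i[y:y+h,x:x+w],None,fx=s,fy=s,interpolation=cv2.INTER_CUBIC)
cv2.imwrite("pics/c6.png",np.hstack([f(b,150,150,350,240,1.14),f(a,170,70,350,240,1.14)]))
E
python3 lean.py s9 side9|head -10
```

```text
t: 15.8
eef_pos: [0.4336, 0.3197, 0.1363]
tool_rot: [0.001, 0.997, 0.072, -0.0]
contact_force: [-0.6, -1.3, -0.7]
gripper_width: 1.0
grasp_force: 0.0
scene (-175, 160, 160) flow [ 6.6949 -2.6693] [ True] [11.4649]
scene (175, 160, 160) flow [5.8987 2.4499] [ True] [12.2075]
scene (175, -160, 160) flow [6.7745 0.7084] [ True] [11.5058]
scene (-175, -160, 160) flow [-143.1727   -7.2718] False [24.8672]
side (175, -160, 160) flow [-6.5995  0.7423] [ True] [7.9054]
side (175, 160, 160) flow [-6.8175 -0.5256] [ True] [4.7383]
side (-175, -160, 160) flow [-5.5791 -5.9901] [False] [21.0081]
side (-175, 160, 160) flow [-6.6344 -4.2902] [ True] [5.6675]
res [-0.5 -0.3  0.3 -0.7 -0.1 -0.1  0.1 -0.2  0.2 -0.2 -0.3 -0.5]
slide along u,lat mm [ 2.9788 -0.385 ] dyaw deg -0.023094635305728015 lean deg 0.1842022376092523
```

View pics/c6.png

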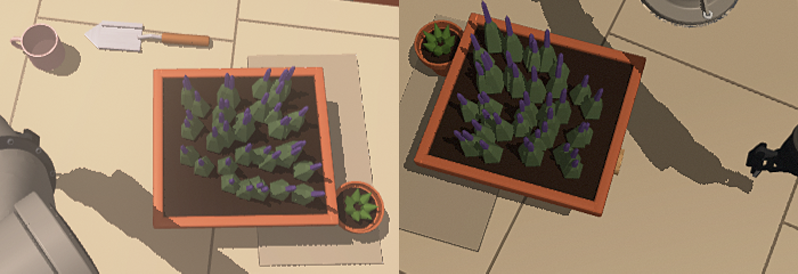

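```bash
python3 - <<'E'
import cv2,numpy as np
g=lambda n:cv2.cvtColor(cv2.imread(f"pics/{n}.png"),cv2.COLOR_BGR2GRAY)
for a,b,pts in (("scene0","s9",[(470,326),(482,318),(484,345),(185,187),(310,184)]),("side0","side9",[(205,105),(187,100),(196,128),(455,355),(300,327)])):
    q,_,e=cv2.calcOpticalFlowPyrLK(g(a),g(b),np.float32(pts).reshape(-1,1,2),None)
    print((q[:,0]-pts).round(2).tolist(),e.ravel())
E
```

```text
[[-0.07, 0.01], [-0.22, 0.14], [-0.18, 0.06], [0.18, -0.36], [-0.16, -0.01]] [ 7.7502832 11.593821   9.6893425  9.962443  13.128613 ]
[[0.02, 0.06], [0.08, 0.08], [0.11, 0.04], [0.12, 0.03], [-0.03, 0.02]] [2.9105017 4.355017  4.127055  3.7185373 4.730726 ]
```

The pot, mug and trowel have not moved, and the planter is level with the wedge in under it.

```bash
python3 -c "
from station import bot, eyes, telemetry, hand_in
print(hand_in())"
```

```text
the job is handed in; nothing more can be done
None
```

I handed the job in at about 16 s: the planter stands level to within about 0.2° by my camera measurement, with the wedge pushed about 98 mm in under the middle of its low edge (from the arm's travel) and released; it slid about 3 mm, and the mug, trowel and small pot did not move.

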